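Release a decorated border tile from a sloping rest and lay it on a bat

ROBOT

A 7-joint arm with a two-finger parallel gripper is mounted at the origin on a cart in front of the work surface, level with it; the furniture and walls round the work are solid. World frame = base frame: x ahead of the robot, y to its left, z up, the work surface at z = 0. Lengths are in m, angles in degrees, forces in N, time in s.
With the tool pointing down it reaches from about 0.425 to 1.025 m from the base axis. Payload 9.4 kg.
Tool frame: the origin (TCP) lies at the very end of the fingers, on their centre line; the grasp point (between the pads) lies 19 mm behind it; z points along the fingers, y is the line along which they close (so a half turn about z gives the same grasp; the last joint's range is limited). The gripper opens to 85 mm and grips with 20 to 120 N. Pads are 22 mm wide; open, the fingers measure 114 mm over their backs; the gripper's body (76 mm by 85 mm) begins 54 mm behind the grasp point. The pads swing forward as they close: fully open they stand 13 mm farther back than shut.
Start: joints at [68.142, 34.337, -0.143, 91.639, 0.103, 54.024, -4.572], TCP at [0.218, -0.692, 0.231] pointing down, gripper open.
Joint ranges: [-147.43, 147.43], [-19.82, 112.94], [-74.19, 73.91], [6.32, 146.72], [-59.91, 239.91], [6.04, 106.73], [-150.56, 150.56]. Speed limits (degrees/s): [127.2, 127.2, 172.46, 172.46, 180, 180, 180].

INTERFACE

Orientations are given as [roll, pitch, yaw] about the fixed x, y, z axes, in that order (R = Rz(yaw) Ry(pitch) Rx(roll)).
In Python, from cell import manip, optics gives the robot as it stands. The module is installed in compiled form; this text tells all that it offers.
- The arm moves only by the tool arm_command, never from a script. Its argument "plan" is a list of rows, each a list of 6 numbers: the shift along the tool's x, y, z in mm, then the turn, a rotation vector about the tool's x, y, z in degrees. In form: [[x, y, z, wx, wy, wz], ...]. A call has 1 to 8 rows; each row is the pose to reach, as a shift and turn from the pose commanded when the call began, along the tool's axes at that moment; what a row does not reach only later rows make up. A row lasts 1/12 s, in which the tool goes at most 41.7 mm and 7.16 degrees, less where a joint would pass 70% of its speed; a pose out of reach is approached as far as the arm can. A call with a gripper value outside its range is refused whole. "fingers" is the gripper's target within -1 to 1 (fully open at 1, half-way at 0, shut at -1), set as the call begins (left out, the last holds). The fingers move at their own pace and stop on an object; "squeeze" is the grip in N (left out, the last holds). Time passes only in rows, so rows that repeat a pose let the fingers close. It gives the time, the measured TCP pose, the force, the opening and the grip force at its end, in the units of the state.
- manip.state(): the state, without advancing time (a new reading comes with each control period).
- optics.capture(name): name is "side" or "top" or "wrist"; returns the picture (384x512x3 uint8, blue, green, red); there is no depth.
- optics.calibration(name): a dict with "fov_y" (degrees; the focal length in pixels is half the picture's height over the tangent of half this angle, whatever the lens; pixels are square), "cx", "cy" (the principal point, pixels), "extrinsics" (4x4, takes a point from world to camera coordinates); the wrist camera has in their place "T_tool_cam" (4x4, takes a point from camera to tool coordinates, whose origin is the TCP and whose axes are the flange's). Camera axes: x right, y down, z forward; pixel columns grow to the right and rows downward; lengths in m; the calibration is good to about 2 mm. The wrist camera is an equidistant fisheye: a pixel r from the principal point sees the ray r / f radians off the axis. A picture is of the moment at which its call begins: read the wrist's pose just before it. calibration takes no time and is no camera call.
- manip.sign_off(): hands the job in; it is judged then, once.
The state is a dict: "time_s": time; "joints": joint angles; "joint_vel": joint speeds; "tau": joint torques, N m; "position": TCP position; "eef_rot": TCP orientation; "contact_force": force on the tool from outside, world axes, zero at the start; "moment": the same for the moment, N m; "width": opening from 0.0 (shut) to 1.0 (fully open); "finger_force": force on a finger pad.
Only numpy, scipy, OpenCV 4.12 (cv2) and the standard library are available. Lean on these libraries where they do the work, as an engineer would, in place of code of your own. Each camera call takes 0.05 s, during which the arm holds its last target. There are 200 camera calls.

TASK

The decorated border tile in the sloping rest is finished. By its red knob, lift the sprung hold-down finger off the tile so that its foot clears the tile's raised rim, swing it about a quarter turn to either side so that it is clear of the tile, let it down beside the tile and leave it there. Then take the tile out and lay it flat, decorated face up, on the middle of the round plywood bat: do not drag the foot across the tile, do not drop the tile, and leave the other things on the table where they are.

Things in the scene. Friction and masses are not known exactly. Their poses are not given: they have to be found in the camera images.
- tile_rest: Fixed sloping rest, 205 mm long (x), 116 mm wide (y): steel base plate, sloping wooden spine, cross-piece (head block) at the top. Origin at table level under its middle; z up, own x horizontal, towards its high end (to the robot's left, 0.8 to 1.5 rad from straight ahead). It rises 0.52 rad (30 degrees) along own x: in this frame the slope's outward normal is (-0.497, 0, 0.868), uphill (0.868, 0, 0.497).
- rest_seat (a point): Point on the spine's cork face under the middle of the tile. The spine is 40 mm wide, so the tile overhangs 12 mm on either side and its long edges are free, but for two ears 7 mm high, 1.5 mm off the lowest 22 mm of the edges. A ledge stops the low end. The head block begins 8 mm uphill of the tile, its top 8 mm above the cork face.
- hold_finger: The sprung hold-down finger: steel arm, rubber foot and knob. Origin on the axis it turns about, level with the foot's underside; z is that axis, the slope's outward normal; the arm runs along its -x, 53 mm from the axis, 14 mm wide, 15 to 22 mm above the origin.
- knob (a point): Middle of the finger's knob, a red cylinder with black ribs, 22 mm in diameter, 36 mm tall (18 mm either way of this point) on the axis the finger turns about. A 25 mm wide hub begins 18 mm below this point, the arm 22 mm below it. Nothing stands above it.
- foot (a point): Centre of the underside of the black rubber foot (13 mm diameter) under the arm's end, 46 mm from the axis. At the start it presses on the tile's sunk field, 16 mm inside the tile's high end and behind its raised rim.
- finger_lift (a joint): Height of the finger along the slope's normal, m: about 0 with the foot on the tile's field; grows as it is lifted, up to 0.022; -0.003 (lower stop) when it has been swung aside and let down beside the tile. A spring pulls it down, 5 N at 0, 8 N at 0.022. The foot clears the tile's rim above 0.005.
- finger_turn (a joint): Turn of the finger, rad: 0 with the arm straight downhill over the tile, positive counter-clockwise seen from above (arm towards the rest's -y side), range -1.7 to 1.7, starts within 0.12 of 0. It turns easily either way (0.03 N m friction) and stays where it is left. Clear of the tile beyond 1.05 either way; at 1.57 the foot is over a small cork parking pad.
- tile: Terracotta border tile 140 mm long (x), 64 mm wide (y), 0.24 kg (varies), with a white and blue flower in low relief. Origin at the centre of its underside, z out of the decorated face. The field is 12 mm thick; a raised rim 7 mm wide round all four edges stands 4 mm higher, so that the edges are 16 mm high. Lies in the rest at the start with its x uphill.
- bat: Round plywood throwing bat, 240 mm in diameter, 13 mm thick, lying loose on the table. Origin at the centre of its underside.
- small_bowl: Bystander: stoneware bowl, 124 mm wide, 45 mm high; origin under its centre.
- paddle: Bystander: dark wooden beating paddle, 275 mm long along its y, 68 mm wide, 16 mm thick, lying on the table.
- brush_flat: Bystander: flat brush, 184 mm long along its x, 28 mm wide, lying on the table.
- rib_rubber_red: Bystander: red rubber rib, 37 x 92 mm, 8 mm thick, lying on the table.
- rib_wood: Bystander: kidney-shaped wooden rib, 39 x 105 mm, 9 mm thick, lying on the table.
Not all that is in view belongs to the job. What is meant by the tile_rest is not pink, and is the larger of those in its own colour.

How it is judged:
By the outcome, as a careful person would: the job done as asked, in the order asked, and still so for the second after the job is handed in, with the robot touching nothing.
It also fails if it takes over 64 s, if anything falls off the work surface, if the arm or the gripper's body presses on something with over 40 N, if the wrist force passes 120 N, or if a joint passes its speed limit or range.

## Working session

There is one attempt and no reset: what is moved stays moved. The work goes in short steps, Python scripts to look and compute and a tool call to move; the robot and the scene stay as the last step left them, time stands still between calls to the robot, and variables do not carry over. Pictures are saved under pics/ and viewed, at most 10 in all, crops included, and the job is handed in when it is done.

Besides the shell and the picture viewer there is one more tool, called after "Emit:" as name(argument=value, ...), one argument or row to a line, values as JSON. arm_command: Moves the arm, as the interface text tells. Its arguments: {"type":"object","properties":{"plan":{"type":"array","items":{"type":"array","items":{"type":"number"}}},"fingers":{"type":"number"},"squeeze":{"type":"number"}},"required":["plan"]}

```bash
mkdir -p pics; ls; python3 - <<'E'
from cell import manip, optics
import cv2,numpy as np
s=manip.state(); print(s)
for n in("top","side"):
    c=optics.calibration(n);print(n,c)
    cv2.imwrite(f"pics/{n}0.png",cv2.resize(optics.capture(n),(800,600),interpolation=cv2.INTER_CUBIC))
print(optics.calibration("wrist"))
E
```

```text
pics
{'time_s': 0.0, 'joints': array([68.14037805, 34.38377326, -0.14566173, 91.68126898,  0.09939318,
       54.02509182, -4.57075256]), 'joint_vel': array([ 0.03934916, -0.04749601, -0.02976305, -0.01202803,  0.07181174,
        0.01721358, -0.02994929]), 'tau': array([ 1.69568711e-04, -7.76446939e+01,  1.56534769e+00, -2.58000845e+01,
        1.23847998e-02,  9.12886695e-03,  2.99902055e-06]), 'position': array([ 0.21744365, -0.69111655,  0.23042423]), 'eef_rot': array([-1.79910129e+02,  5.26312251e-03,  1.74675988e+01]), 'contact_force': array([-0.75524409, -0.00844306,  0.6473169 ]), 'moment': array([ 0.0197123 , -0.01730692, -0.01618032]), 'finger_force': 0.0, 'width': 1.0012610858903475}
top {'fov_y': 56.90288491066386, 'cx': 253.40894016596695, 'cy': 195.011196862987, 'extrinsics': array([[ 0.02400754, -0.99970111,  0.004619  , -0.01281856],
       [-0.97124334, -0.0244184 , -0.23683351,  0.57896779],
       [ 0.23687551,  0.00119962, -0.97153927,  1.0682475 ],
       [ 0.        ,  0.        ,  0.        ,  1.        ]])}
side {'fov_y': 49.41149612356872, 'cx': 264.19796979234053, 'cy': 189.9444460638838, 'extrinsics': array([[ 0.93263453, -0.36075103, -0.00717819, -0.51175221],
       [-0.13059476, -0.31894234, -0.93873361,  0.18903214],
       [ 0.33635968,  0.87643282, -0.34456883,  1.27035652],
       [ 0.        ,  0.        ,  0.        ,  1.        ]])}
{'fov_y': 65.70646984690485, 'cx': 254.86610024132526, 'cy': 185.82006124409463, 'T_tool_cam': array([[-8.59063843e-04, -9.49945283e-01, -3.12415143e-01,
         8.16040223e-02],
       [ 9.99999441e-01, -6.23386185e-04, -8.54249876e-04,
         1.04490146e-03],
       [ 6.16735356e-04, -3.12415702e-01,  9.49945287e-01,
        -1.42154539e-01],
       [ 0.00000000e+00,  0.00000000e+00,  0.00000000e+00,
         1.00000000e+00]])}
```

View pics/top0.png

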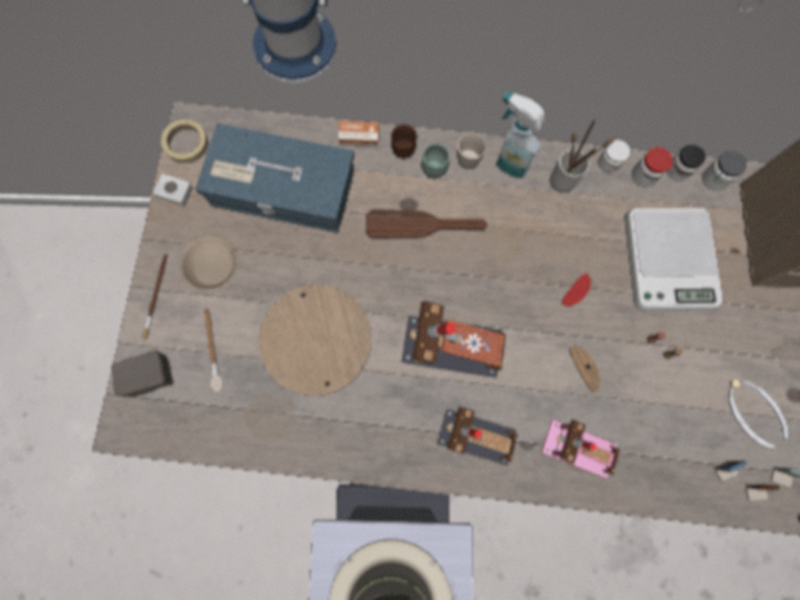

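View pics/side0.png

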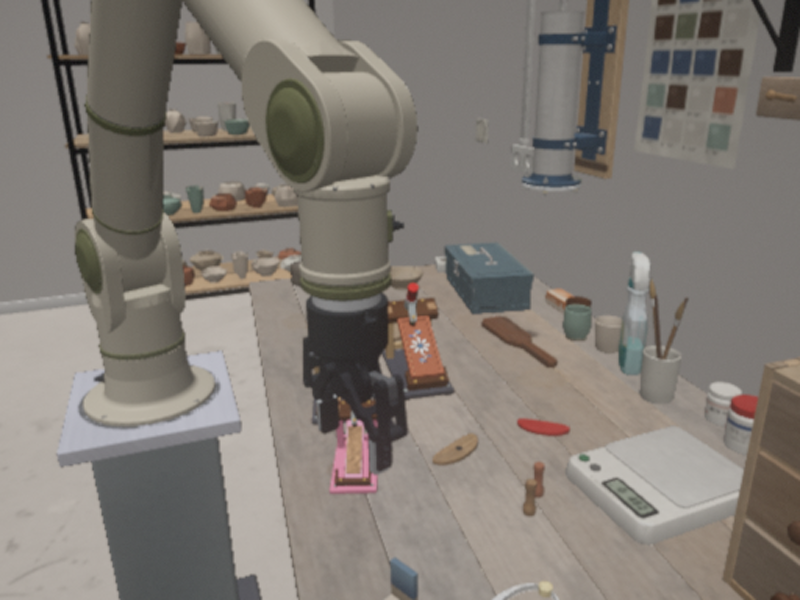

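Top view: the larger dark rest with the tile is at about (455,340), its knob at (448,328), and the bat is at (316,340). The side view shows the same rest at (420,340). Next I'll enlarge both.

```bash
cat > h.py <<'E'
from cell import manip, optics
import cv2,numpy as np
from scipy.optimize import least_squares
from scipy.spatial.transform import Rotation as Ro
def f(c): return 192/np.tan(np.radians(c["fov_y"]/2))
def T_tool(s):
    T=np.eye(4);T[:3,:3]=Ro.from_euler("xyz",s["eef_rot"],degrees=True).as_matrix();T[:3,3]=s["position"];return T
def ray(name,u,v,T=None):
    c=optics.calibration(name);p=np.array([u-c["cx"],v-c["cy"]])/f(c)
    if name=="wrist":
        r=np.hypot(*p);d=np.r_[p/r*np.sin(r),np.cos(r)] if r>0 else np.array([0,0,1.]);M=T@c["T_tool_cam"]
    else: d=np.r_[p,1];M=np.linalg.inv(c["extrinsics"])
    d=M[:3,:3]@d;return M[:3,3],d/np.linalg.norm(d)
def onz(name,u,v,z,T=None):
    o,d=ray(name,u,v,T);return o+d*(z-o[2])/d[2]
def tri(*rays):
    A=sum(np.eye(3)-np.outer(d,d) for o,d in rays);b=sum((np.eye(3)-np.outer(d,d))@o for o,d in rays);x=np.linalg.solve(A,b)
    return x,[np.linalg.norm(np.cross(x-o,d)) for o,d in rays]
def proj(name,P,T=None):
    c=optics.calibration(name);M=np.linalg.inv(T@c["T_tool_cam"]) if name=="wrist" else c["extrinsics"]
    q=M[:3,:3]@np.asarray(P)+M[:3,3]
    if name=="wrist":
        r=np.hypot(q[0],q[1]);p=q[:2]/r*np.arctan2(r,q[2])
    else:p=q[:2]/q[2]
    return p*f(c)+[c["cx"],c["cy"]]
E
python3 - <<'E'
from h import *
a=optics.capture("top")[185:250,250:330];b=optics.capture("side")[175:260,235:300]
A=cv2.resize(a,None,fx=5.5,fy=5.5,interpolation=cv2.INTER_CUBIC);B=cv2.resize(b,None,fx=5.5,fy=5.5,interpolation=cv2.INTER_CUBIC)
H=np.zeros((B.shape[0],A.shape[1]+B.shape[1],3),np.uint8);H[:A.shape[0],:A.shape[1]]=A;H[:,A.shape[1]:]=B
print(H.shape,A.shape);cv2.imwrite("pics/c1.png",H)
for n,p in(("c",(316,340)),("l",(260,340)),("r",(371,340)),("t",(316,285)),("b",(316,395))):print(n,onz("top",p[0]*.64,p[1]*.64,.013))
E
```

```text
(468, 798, 3) (358, 440, 3)
c [0.51142492 0.16953341 0.013     ]
l [0.5084728  0.28840783 0.013     ]
r [0.51432706 0.05267219 0.013     ]
t [0.63268265 0.17659568 0.013     ]
b [0.39581177 0.1627999  0.013     ]
```

View pics/c1.png

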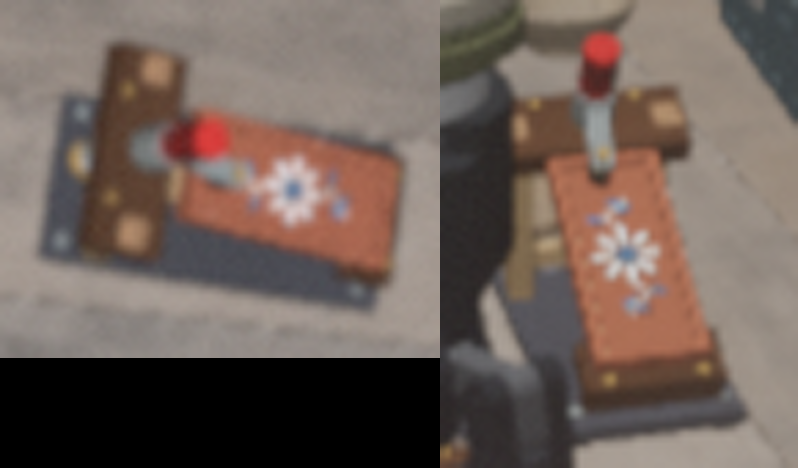

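The crops show the tile's rim corners, the flower centre (top 293,188; side 626,255) and the knob's top (top 212,136; side 601,47). I'll fit the tile pose to these.

```bash
cat > fit.py <<'E'
from h import *
obs=[((.07,-.032,.016),(194,112),(658,150)),((.07,.032,.016),(180,215),(549,158)),((-.07,-.032,.016),(402,158),(711,348)),((-.07,.032,.016),(390,268),(595,362)),((0,0,.012),(293,188),(626,255)),((.1,0,.074),(212,136),(601,47))]
def pose(p):
    T=np.eye(4);T[:3,:3]=Ro.from_euler("z",p[3]).as_matrix()@Ro.from_euler("y",-.52).as_matrix();T[:3,3]=p[:3];return T
def res(p):
    T=pose(p);r=[]
    for P,t,s in obs:
        W=T[:3,:3]@P+T[:3,3]
        r+=list(proj("top",W)-[250+t[0]/5.5,185+t[1]/5.5])+list(proj("side",W)-[235+(s[0]-440)/5.5,175+s[1]/5.5])
    return np.array(r)
if __name__=="__main__":
    o=least_squares(res,[.5,-.1,.06,1.4],loss="soft_l1");print(o.x,np.degrees(o.x[3]));print(res(o.x).reshape(-1,4).round(1))
    T=pose(o.x);np.save("tile.npy",T);print(T);print("knob",T@[.1,0,.056,1])
E
python3 fit.py
```

```text
[ 0.50414802 -0.14991333  0.07137635  1.43709995] 82.33976165278973
[[ 1.8 -1.9 -0.8 -0.4]
 [ 1.5 -0.1 -0.8  0.1]
 [-0.8  0.1 -0.   0.2]
 [-0.9 -0.3  0.   0.1]
 [-0.2 -0.3 -0.3  0.1]
 [ 0.2 -0.2 -0.2  0.1]]
[[ 0.11567894 -0.99107594 -0.06623335  0.50414802]
 [ 0.86007471  0.13329844 -0.49244595 -0.14991333]
 [ 0.49688014  0.          0.86781918  0.07137635]
 [ 0.          0.          0.          1.        ]]
knob [ 0.51200684 -0.09148283  0.16966224  1.        ]
```

```bash
cat >> h.py <<'E'
def go(R,p,base=None):
    "shift (mm) and turn (deg) in the present tool axes to reach R,p"
    T=T_tool(manip.state()) if base is None else base
    return np.r_[T[:3,:3].T@(np.asarray(p)-T[:3,3])*1000,Ro.from_matrix(T[:3,:3].T@R).as_rotvec(degrees=True)].round(1)
def tgt(P,wz=0):
    "tool facing the slope, TCP at P in tile frame"
    T=np.load("tile.npy");return T[:3,:3]@np.diag([1,-1,-1.])@Ro.from_euler("z",wz,degrees=True).as_matrix(),T[:3,:3]@P+T[:3,3]
E
python3 -c "
from h import *
print(go(*tgt([.1,0,.16])))"
```

```text
[ 439.  -437.   -28.8   16.8   26.5  -63.4]
```

Emit:
arm_command(
  plan=[
    [439, -437, -29, 17, 26, -63],
    [439, -437, -29, 17, 26, -63],
    [439, -437, -29, 17, 26, -63],
    [439, -437, -29, 17, 26, -63],
    [439, -437, -29, 17, 26, -63],
    [439, -437, -29, 17, 26, -63],
    [439, -437, -29, 17, 26, -63],
    [439, -437, -29, 17, 26, -63],
  ],
  fingers=0.2,
  squeeze=60,
)

```text
time_s: 0.87
position: [0.3723, -0.3952, 0.2472]
eef_rot: [-176.9, -24.4, 69.3]
contact_force: [-0.9, 0.4, -0.9]
width: 0.6
finger_force: 0.0
```

```bash
python3 -c "
from h import *
print(go(*tgt([.1,0,.16])),manip.state()['joints'])"
```

```text
[263.2  40.5 103.4   2.8   5.  -11.8] [ 69.44853744  30.52867402 -26.09258448 104.47219972  -8.87808673
  61.28721461  30.19456988]
```

Emit:
arm_command(
  plan=[
    [263, 40, 103, 3, 5, -12],
    [263, 40, 103, 3, 5, -12],
    [263, 40, 103, 3, 5, -12],
    [263, 40, 103, 3, 5, -12],
    [263, 40, 103, 3, 5, -12],
    [263, 40, 103, 3, 5, -12],
    [263, 40, 103, 3, 5, -12],
    [263, 40, 103, 3, 5, -12],
  ],
)

```text
time_s: 1.53
position: [0.5077, -0.1372, 0.2608]
eef_rot: [-180.0, -29.8, 82.9]
contact_force: [-0.0, 0.7, 0.3]
width: 0.598
finger_force: 0.0
```

```bash
python3 - <<'E'
from h import *
s=manip.state();T=T_tool(s);np.save("Tw1.npy",T)
im=optics.capture("wrist");
print(go(*tgt([.1,0,.16])),s['joints'].round(0))
t=np.load("tile.npy")
for P in([.1,0,.074],[.1,0,.056],[.054,0,.012],[.07,-.032,.016],[.07,.032,.016],[-.07,-.032,.016],[-.07,.032,.016],[0,0,.012]):
    q=proj("wrist",t[:3,:3]@P+t[:3,3],T)*1.5625;print(P,q.round(0))
    im2=im
B=cv2.resize(im,(800,600),interpolation=cv2.INTER_CUBIC)
cv2.imwrite("pics/w1.png",B)
E
```

```text
[-1.8 -1.2 -0.9 -0.3  0.1  0.3] [ 51.  29. -36. 111. -16.  52.  21.]
[0.1, 0, 0.074] [392. 310.]
[0.1, 0, 0.056] [393. 299.]
[0.054, 0, 0.012] [393. 341.]
[0.07, -0.032, 0.016] [442. 322.]
[0.07, 0.032, 0.016] [345. 321.]
[-0.07, -0.032, 0.016] [433. 483.]
[-0.07, 0.032, 0.016] [353. 482.]
[0, 0, 0.012] [393. 408.]
```

View pics/w1.png

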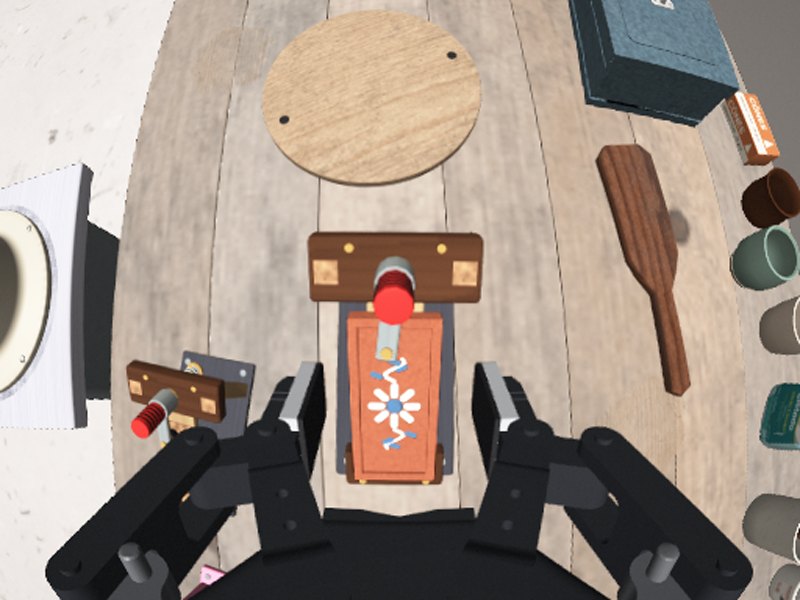

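Wrist view: knob top at (393,305), tile corners at (347,314), (442,318), (356,482) and (440,480), flower at (393,406). All are within a few pixels of the prediction. I'll refine with them and go down on the knob.

```bash
python3 - <<'E'
from fit import *
Tw=np.load("Tw1.npy")
W=[((.07,.032,.016),(347,314)),((.07,-.032,.016),(442,316)),((-.07,.032,.016),(356,482)),((-.07,-.032,.016),(440,481)),((0,0,.012),(393,406)),((.1,0,.074),(393,305))]
def r2(p):
    T=pose(p);return np.r_[res(p),np.ravel([proj("wrist",T[:3,:3]@P+T[:3,3],Tw)-np.array(q)*.64 for P,q in W])]
o=least_squares(r2,[.5,-.15,.07,1.44],loss="soft_l1");print(o.x);print(r2(o.x)[24:].reshape(-1,2).round(1))
T=pose(o.x);np.save("tile.npy",T)
# knob top alone: top+side+wrist rays
k=tri(ray("top",250+212/5.5,185+136/5.5),ray("side",235+161/5.5,175+47/5.5),ray("wrist",393*.64,305*.64,Tw))
print(np.linalg.inv(T)@np.r_[k[0],1],k[1])
print(go(*tgt([.1,0,.10])),go(*tgt([.1,0,.041])))
c=[onz("wrist",u*.64,v*.64,.013,Tw) for u,v in((262,95),(481,95),(371,10),(371,184))];print(np.round(c,3))
E
```

```text
[ 0.50545676 -0.14786197  0.07139843  1.45023266]
[[-0.8  2.9]
 [ 0.2  1.4]
 [-0.3 -1.4]
 [-2.9 -0.9]
 [ 1.1 -0.5]
 [-0.1  0.7]]
[9.92712548e-02 7.03512531e-05 7.41398829e-02 1.00000000e+00] [np.float64(0.00133824924840824), np.float64(0.0007700091711009205), np.float64(0.0012837061096212454)]
[ 0.2 -0.3 60.1  0.1  0.1 -0.3] [ 3.000e-01 -5.000e-01  1.191e+02  1.000e-01  1.000e-01 -3.000e-01]
[[0.399 0.18  0.013]
 [0.634 0.146 0.013]
 [0.53  0.291 0.013]
 [0.507 0.052 0.013]]
```

Emit:
arm_command(
  plan=[
    [0, 0, 25, 0, 0, 0],
    [0, 0, 55, 0, 0, 0],
    [0, 0, 80, 0, 0, 0],
    [0, 0, 98, 0, 0, 0],
    [0, 0, 110, 0, 0, 0],
    [0, 0, 118, 0, 0, 0],
    [0, 0, 118, 0, 0, 0],
    [0, 0, 118, 0, 0, 0],
  ],
)

```text
time_s: 2.25
position: [0.513, -0.0877, 0.1566]
eef_rot: [-179.8, -29.7, 82.2]
contact_force: [-0.6, 0.2, 1.2]
width: 0.598
finger_force: 0.0
```

Emit:
arm_command(
  plan=[
    [0, 0, 0, 0, 0, 0],
    [0, 0, 0, 0, 0, 0],
    [0, 0, 0, 0, 0, 0],
    [0, 0, 0, 0, 0, 0],
    [0, 0, 0, 0, 0, 0],
    [0, 0, 0, 0, 0, 0],
  ],
  fingers=-1,
  squeeze=60,
)

```text
time_s: 2.75
position: [0.5118, -0.0874, 0.1575]
eef_rot: [-179.7, -29.6, 82.3]
contact_force: [-7.9, -3.3, 9.0]
width: 0.237
finger_force: 58.2
```

Emit:
arm_command(
  plan=[
    [0, 0, -3, 0, 0, 0],
    [0, 0, -6, 0, 0, 0],
    [0, 0, -9, 0, 0, 0],
    [0, 0, -12, 0, 0, 0],
    [0, 0, -14, 0, 0, 0],
    [0, 0, -14, 0, 0, 0],
  ],
)

```text
time_s: 3.25
position: [0.5109, -0.094, 0.1687]
eef_rot: [-179.7, -29.7, 82.2]
contact_force: [-5.1, 1.3, -8.5]
width: 0.237
finger_force: 58.9
```

```bash
python3 - <<'E'
from h import *
s=manip.state();print(s['contact_force'],s['moment'],s['joints'].round(0),s['finger_force'])
im=optics.capture("wrist");i2=optics.capture("side")[175:260,235:300]
a=cv2.resize(im[120:340,130:390],None,fx=1.9,fy=1.9,interpolation=cv2.INTER_CUBIC);b=cv2.resize(i2,None,fx=4.5,fy=4.5,interpolation=cv2.INTER_CUBIC)
H=np.zeros((max(a.shape[0],b.shape[0]),a.shape[1]+b.shape[1],3),np.uint8);H[:a.shape[0],:a.shape[1]]=a;H[:b.shape[0],a.shape[1]:]=b
print(H.shape);cv2.imwrite("pics/w2.png",H)
E
```

```text
[-5.07285299  1.29893238 -8.4587139 ] [-1.17375912  0.94197297  0.48918681] [ 46.  35. -36. 118. -16.  38.  20.] 58.86132895946503
(418, 786, 3)
```

View pics/w2.png

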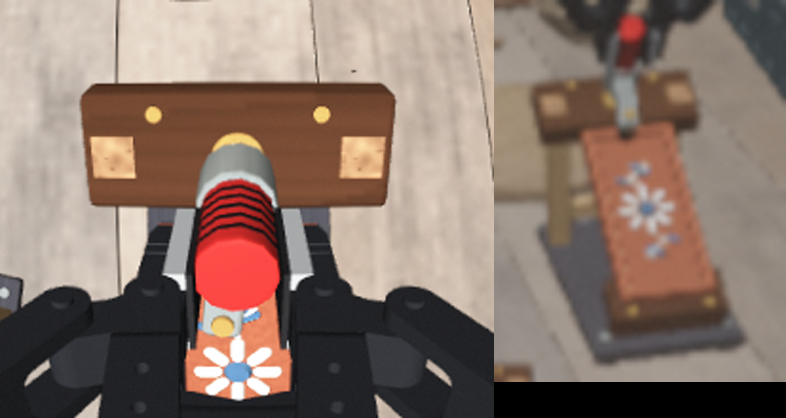

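The finger is lifted about 13 mm, with the foot off the tile. I'll turn it towards the rest's -y side.

Emit:
arm_command(
  plan=[
    [0, 0, 0, 0, 0, -5],
    [0, 0, 0, 0, 0, -11],
    [0, 0, 0, 0, 0, -17],
    [0, 0, 0, 0, 0, -23],
    [0, 0, 0, 0, 0, -29],
    [0, 0, 0, 0, 0, -35],
    [0, 0, 0, 0, 0, -41],
    [0, 0, 0, 0, 0, -47],
  ],
)

```text
time_s: 4.02
position: [0.5145, -0.0934, 0.1699]
eef_rot: [157.2, -19.6, 133.6]
contact_force: [4.8, 5.5, -5.3]
width: 0.238
finger_force: 59.0
```

Emit:
arm_command(
  plan=[
    [0, 0, 0, 0, 0, -6],
    [0, 0, 0, 0, 0, -12],
    [0, 0, 0, 0, 0, -18],
    [0, 0, 0, 0, 0, -24],
    [0, 0, 0, 0, 0, -30],
    [0, 0, 0, 0, 0, -36],
    [0, 0, 0, 0, 0, -42],
    [0, 0, 0, 0, 0, -48],
  ],
)

```text
time_s: 4.68
position: [0.5161, -0.0906, 0.1719]
eef_rot: [150.2, 2.9, 176.9]
contact_force: [7.4, 17.2, 1.7]
width: 0.237
finger_force: 59.2
```

Emit:
arm_command(
  plan=[
    [0, 0, 0, 0, 0, 0],
    [0, 0, 0, 0, 0, 0],
  ],
)

```text
time_s: 4.85
position: [0.516, -0.0904, 0.1718]
eef_rot: [150.1, 2.7, 176.7]
contact_force: [7.8, 16.3, 0.2]
width: 0.237
finger_force: 59.4
```

```bash
python3 - <<'E'
from h import *
s=manip.state();print(go(*tgt([.0993,0,.041],-95)),s['contact_force'],s['moment'],s['joints'].round(0),s['finger_force'])
im=optics.capture("wrist");i2=optics.capture("side")[175:260,235:300]
a=cv2.resize(im[80:320,110:390],None,fx=1.75,fy=1.75,interpolation=cv2.INTER_CUBIC);b=cv2.resize(i2,None,fx=4.5,fy=4.5,interpolation=cv2.INTER_CUBIC)
H=np.zeros((max(a.shape[0],b.shape[0]),a.shape[1]+b.shape[1],3),np.uint8);H[:a.shape[0],:a.shape[1]]=a;H[:b.shape[0],a.shape[1]:]=b
print(H.shape);cv2.imwrite("pics/w3.png",H)
E
```

```text
[ 3.9 -0.9 17.1  0.2  0.6 -0.5] [ 7.83397116 16.25539079  0.1953042 ] [ 2.71381676 -1.32425404 -0.62783046] [ 61.  45. -63. 117.  14.  39.  83.] 59.41634774208069
(420, 782, 3)
```

View pics/w3.png

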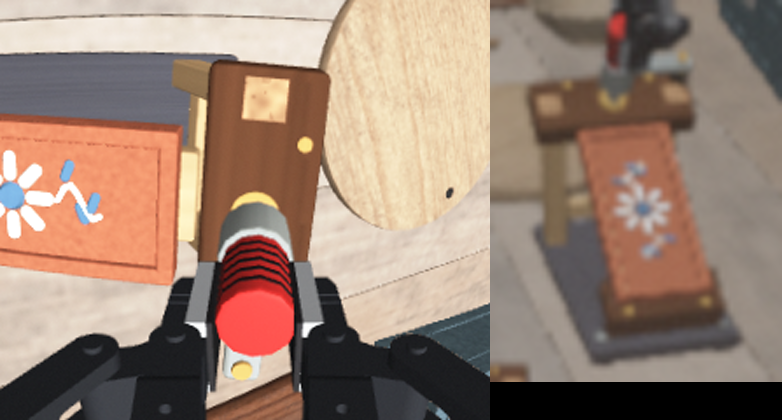

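The finger is now out over the parking pad on the far side. I'll relieve the sideways offset and let it down.

Emit:
arm_command(
  plan=[
    [2, 0, 2, 0, 0, 0],
    [4, -1, 5, 0, 0, 0],
    [4, -1, 8, 0, 0, 0],
    [4, -1, 11, 0, 0, 0],
    [4, -1, 14, 0, 0, 0],
    [4, -1, 16, 0, 0, 0],
    [4, -1, 18, 0, 0, 0],
    [4, -1, 18, 0, 0, 0],
  ],
)

```text
time_s: 5.62
position: [0.517, -0.0826, 0.1577]
eef_rot: [150.1, 3.1, 176.5]
contact_force: [11.8, 11.6, 15.5]
width: 0.237
finger_force: 61.5
```

```bash
python3 - <<'E'
from h import *
s=manip.state();print(go(*tgt([.0993,0,.038],-95)),s['contact_force'],s['moment'],s['joints'].round(0))
E
```

```text
[ 3.7 -0.7  3.9  0.1  1.  -0.5] [11.82475126 11.60850495 15.46312601] [ 3.64410776 -2.22798284 -1.02999477] [ 60.  46. -62. 118.  15.  36.  82.]
```

Emit:
arm_command(
  plan=[
    [0, 0, 0, 0, 0, 0],
    [0, 0, 0, 0, 0, 0],
    [0, 0, 0, 0, 0, 0],
    [0, 0, 0, 0, 0, 0],
    [0, 0, 0, 0, 0, 0],
  ],
  fingers=0.1,
)

```text
time_s: 6.03
position: [0.5091, -0.0861, 0.1523]
eef_rot: [150.4, 2.3, 176.7]
contact_force: [0.4, -0.0, -0.1]
width: 0.549
finger_force: 0.0
```

Emit:
arm_command(
  plan=[
    [0, 0, -10, 0, 0, 0],
    [0, 0, -30, 0, 0, 0],
    [0, 0, -60, 0, 0, 0],
    [0, 0, -90, 0, 0, 0],
    [0, 0, -110, 0, 0, 0],
    [0, 0, -120, 0, 0, 0],
    [0, 0, -120, 0, 0, 0],
  ],
)

```text
time_s: 6.62
position: [0.5023, -0.1461, 0.2584]
eef_rot: [150.5, 2.4, 176.5]
contact_force: [0.3, 0.3, -0.1]
width: 0.552
finger_force: 0.0
```

```bash
python3 - <<'E'
from h import *
s=manip.state();print(go(*tgt([-.03,0,.12],0)),s['contact_force'],s['joints'].round(0))
E
```

```text
[   6.1 -123.8   42.     0.2    0.5   94.2] [ 0.26785967  0.32171337 -0.09118975] [ 70.  41. -69. 111.  10.  52.  88.]
```

Emit:
arm_command(
  plan=[
    [6, -94, 15, 0, 0, 94],
    [6, -94, 15, 0, 0, 94],
    [6, -94, 15, 0, 0, 94],
    [6, -94, 15, 0, 0, 94],
    [6, -94, 15, 0, 0, 94],
    [6, -94, 15, 0, 0, 94],
    [6, -94, 15, 0, 0, 94],
    [6, -94, 15, 0, 0, 94],
  ],
  fingers=1,
)

```text
time_s: 7.28
position: [0.4932, -0.2176, 0.1961]
eef_rot: [161.1, -23.4, 123.6]
contact_force: [1.0, 0.3, 0.2]
width: 0.997
finger_force: 0.0
```

```bash
python3 - <<'E'
from h import *
s=manip.state();print(go(*tgt([0,0,.12],0)),s['joints'].round(0))
E
```

```text
[-2.7  2.7 23.4  0.1  0.1 36.6] [ 64.  39. -47. 110.  -2.  50.  53.]
```

Emit:
arm_command(
  plan=[
    [-3, 3, 20, 0, 0, 37],
    [-3, 3, 20, 0, 0, 37],
    [-3, 3, 20, 0, 0, 37],
    [-3, 3, 20, 0, 0, 37],
    [-3, 3, 20, 0, 0, 37],
    [-3, 3, 20, 0, 0, 37],
    [-3, 3, 20, 0, 0, 37],
  ],
)

```text
time_s: 7.87
position: [0.4988, -0.2088, 0.1788]
eef_rot: [179.8, -29.6, 83.2]
contact_force: [0.8, -0.0, 0.5]
width: 0.999
finger_force: 0.0
```

```bash
python3 - <<'E'
from h import *
s=manip.state();T=T_tool(s);np.save("Tw2.npy",T);print(go(*tgt([0,0,-.003])),s['joints'].round(0))
im=optics.capture("wrist");t=np.load("tile.npy")
for P in([.07,-.032,.016],[.07,.032,.016],[-.07,-.032,.016],[-.07,.032,.016],[0,0,.012],[.0993,-.046,.009+.022]):
    print(P,(proj("wrist",t[:3,:3]@P+t[:3,3],T)*1.5625).round(0))
cv2.imwrite("pics/w4.png",cv2.resize(im,(800,600),interpolation=cv2.INTER_CUBIC))
E
```

```text
[ 1.000e-01 -1.000e+00  1.267e+02  1.000e-01  1.000e-01  1.000e-01] [ 56.  37. -35. 111. -11.  47.  25.]
[0.07, -0.032, 0.016] [453. 161.]
[0.07, 0.032, 0.016] [334. 162.]
[-0.07, -0.032, 0.016] [445. 393.]
[-0.07, 0.032, 0.016] [343. 393.]
[0, 0, 0.012] [394. 284.]
[0.0993, -0.046, 0.031] [485. 106.]
```

View pics/w4.png

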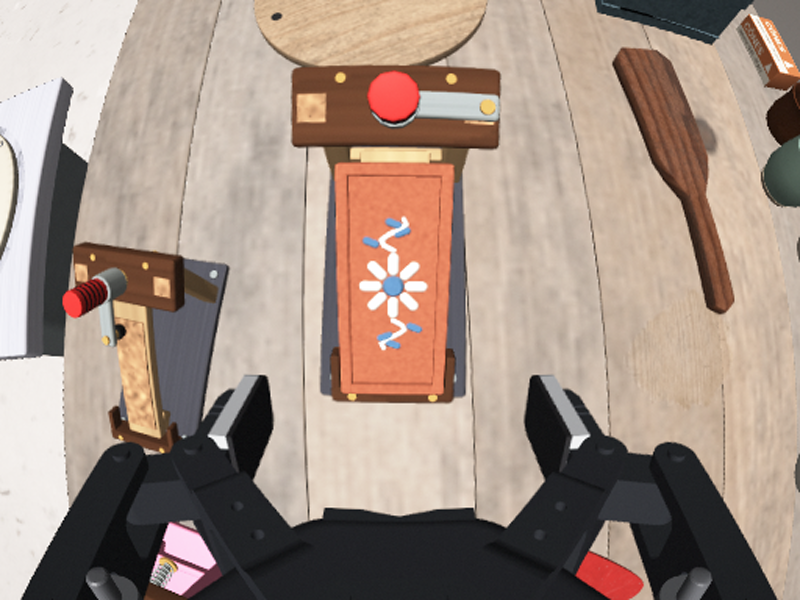

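The finger is parked at a quarter turn, its arm end at (487,106), and the tile is within about 1 mm of prediction: flower at (393,286), corners at (335,165) and (453,165). Next I'll go down along the normal and grip.

Emit:
arm_command(
  plan=[
    [0, -1, 25, 0, 0, 0],
    [0, -1, 55, 0, 0, 0],
    [0, -1, 80, 0, 0, 0],
    [0, -1, 100, 0, 0, 0],
    [0, -1, 115, 0, 0, 0],
    [0, -1, 122, 0, 0, 0],
    [0, -1, 126, 0, 0, 0],
    [0, -1, 126, 0, 0, 0],
  ],
)

```text
time_s: 8.58
position: [0.5061, -0.1475, 0.0696]
eef_rot: [179.8, -29.7, 83.2]
contact_force: [-0.0, 0.6, 0.7]
width: 1.001
finger_force: 0.0
```

```bash
python3 - <<'E'
from h import *
s=manip.state();print(go(*tgt([0,0,-.003])),s['contact_force'])
E
```

```text
[ 0.5 -0.6  1.2  0.2  0.1  0.1] [-0.03507043  0.63179846  0.66724809]
```

Emit:
arm_command(
  plan=[
    [0, 0, 0, 0, 0, 0],
    [0, 0, 0, 0, 0, 0],
    [0, 0, 0, 0, 0, 0],
    [0, 0, 0, 0, 0, 0],
    [0, 0, 0, 0, 0, 0],
    [0, 0, 0, 0, 0, 0],
  ],
  fingers=-1,
  squeeze=60,
)

```text
time_s: 9.08
position: [0.5055, -0.1483, 0.071]
eef_rot: [179.8, -29.6, 83.0]
contact_force: [-3.6, -2.5, 5.6]
width: 0.729
finger_force: 64.7
```

Emit:
arm_command(
  plan=[
    [0, 0, -4, 0, 0, 0],
    [0, 0, -10, 0, 0, 0],
    [0, 0, -20, 0, 0, 0],
    [0, 0, -35, 0, 0, 0],
    [0, 0, -50, 0, 0, 0],
    [0, 0, -65, 0, 0, 0],
    [0, 0, -80, 0, 0, 0],
    [0, 0, -80, 0, 0, 0],
  ],
)

```text
time_s: 9.75
position: [0.5025, -0.1898, 0.1421]
eef_rot: [179.5, -29.5, 83.1]
contact_force: [0.2, -0.7, -1.8]
width: 0.729
finger_force: 66.7
```

```bash
python3 - <<'E'
from h import *
s=manip.state();print(s['contact_force'],s['finger_force'],s['width'],s['joints'].round(0))
R=Ro.from_euler("xyz",[180,0,83],degrees=True).as_matrix()
print(go(R,[.50,-.13,.27]),go(R,[.515,.170,.25]))
E
```

```text
[ 0.19014273 -0.69628457 -1.77017973] 66.68025612831116 0.7292394003496508 [ 54.  39. -35. 114. -10.  41.  25.]
[ 1.143e+02 -8.900e+00 -8.230e+01  5.000e-01 -2.950e+01 -1.000e-01] [ 3.653e+02 -3.170e+01  8.230e+01  5.000e-01 -2.950e+01 -1.000e-01]
```

```bash
python3 - <<'E'
from h import *
R=Ro.from_euler("xyz",[180,0,83],degrees=True).as_matrix()
print(go(R,[.50,-.20,.28]))
E
```

```text
[ 5.880e+01 -1.000e-01 -1.251e+02  5.000e-01 -2.950e+01 -1.000e-01]
```

Emit:
arm_command(
  plan=[
    [10, 0, -20, 0, -3, 0],
    [22, 0, -45, 0, -7, 0],
    [34, 0, -70, 0, -11, 0],
    [45, 0, -95, 0, -16, 0],
    [54, 0, -115, 0, -21, 0],
    [59, 0, -125, 0, -26, 0],
    [59, 0, -125, 0.5, -29.5, 0],
    [59, 0, -125, 0.5, -29.5, 0],
  ],
)

```text
time_s: 10.42
position: [0.5005, -0.1942, 0.279]
eef_rot: [-179.9, -0.0, 83.4]
contact_force: [-0.4, 0.9, -2.9]
width: 0.735
finger_force: 66.8
```

```bash
python3 - <<'E'
from h import *
s=manip.state();print(s['contact_force'],s['joints'].round(0))
R=Ro.from_euler("xyz",[180,0,83],degrees=True).as_matrix()
print(go(R,[.515,.170,.28]))
E
```

```text
[-0.35388428  0.93773493 -2.87986671] [ 32.  20. -23. 112.  10.  50.  -2.]
[ 3.635e+02 -2.730e+01 -9.000e-01 -1.000e-01 -0.000e+00  4.000e-01]
```

Emit:
arm_command(
  plan=[
    [25, -2, 0, 0, 0, 0],
    [60, -5, 0, 0, 0, 0],
    [98, -8, 0, 0, 0, 0],
    [136, -10, 0, 0, 0, 0],
    [174, -13, 0, 0, 0, 0],
    [212, -16, 0, 0, 0, 0],
    [245, -19, 0, 0, 0, 0],
    [270, -20, 0, 0, 0, 0],
  ],
)

```text
time_s: 11.08
position: [0.5112, 0.0758, 0.2775]
eef_rot: [-179.6, -0.3, 83.2]
contact_force: [0.6, -0.4, -2.3]
width: 0.732
finger_force: 66.8
```

```bash
python3 - <<'E'
from h import *
s=manip.state();T=T_tool(s);im=optics.capture("wrist")
print(s['contact_force'],s['position'])
np.save("Tw3.npy",T)
cv2.imwrite("pics/w5.png",cv2.resize(im,(800,600),interpolation=cv2.INTER_CUBIC))
E
```

```text
[ 0.60448762 -0.40794918 -2.27668291] [0.51115981 0.07577885 0.27747323]
```

View pics/w5.png

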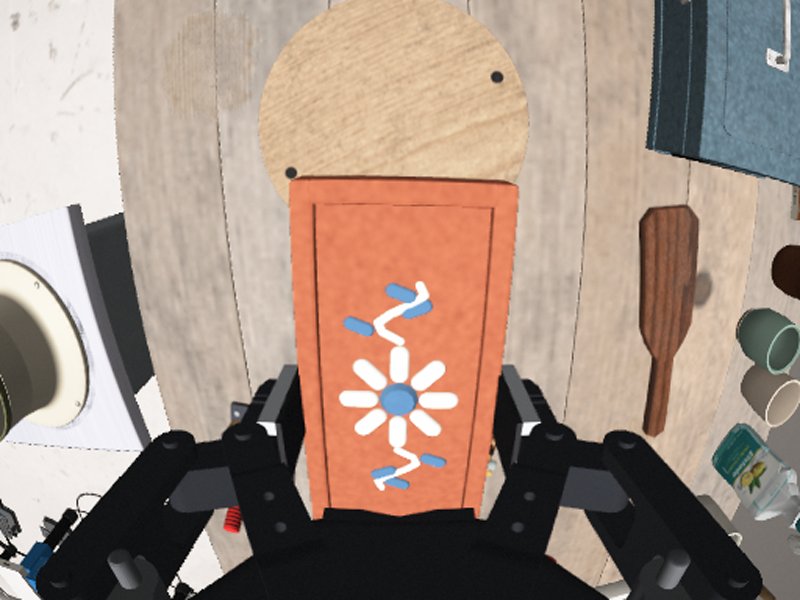

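The bat's holes are at (497,77) and (291,173), placed symmetrically about its centre. The flower's centre, at (399,400), gives the tile's middle.

```bash
python3 - <<'E'
from h import *
T=np.load("Tw3.npy");q=lambda u,v,z:onz("wrist",u*.64,v*.64,z,T)
h=(q(497,77,.013)+q(291,173,.013))/2;h2=(q(258,125,.013)+q(528,128,.013))/2
ht=(onz("top",304*.64,295*.64,.013)+onz("top",327*.64,384*.64,.013))/2
print("bat",h,h2,ht); fl=q(399,400,.2775+.010);print("tile",fl)
c=(h+ht)/2;print("move to",c)
R=Ro.from_euler("xyz",[180,0,83],degrees=True).as_matrix()
s=manip.state();off=fl-T[:3,3];off[2]=0
print(go(R,np.r_[c[:2],.10]-off))
E
```

```text
bat [0.5180857  0.17510171 0.013     ] [0.51770739 0.17547281 0.013     ] [0.51430224 0.17123459 0.013     ]
tile [0.51275959 0.07379679 0.2875    ]
move to [0.51619397 0.17316815 0.013     ]
[ 92.8  -6.8 178.7  -0.4  -0.5   0.4]
```

Emit:
arm_command(
  plan=[
    [30, -2, 20, 0, 0, 0],
    [60, -4, 50, 0, 0, 0],
    [85, -6, 85, 0, 0, 0],
    [93, -7, 120, -0.2, -0.2, 0],
    [93, -7, 150, -0.4, -0.5, 0],
    [93, -7, 170, -0.4, -0.5, 0],
    [93, -7, 179, -0.4, -0.5, 0],
    [93, -7, 179, -0.4, -0.5, 0],
  ],
)

```text
time_s: 11.8
position: [0.5142, 0.1656, 0.097]
eef_rot: [-179.8, 0.4, 83.1]
contact_force: [-0.7, -0.1, -1.7]
width: 0.732
finger_force: 66.7
```

Emit:
arm_command(
  plan=[
    [0, 0, 20, 0, 0, 0],
    [0, 0, 40, 0, 0, 0],
    [0, 0, 58, 0, 0, 0],
    [0, 0, 68, 0, 0, 0],
    [0, 0, 74, 0, 0, 0],
    [0, 0, 76, 0, 0, 0],
    [0, 0, 76, 0, 0, 0],
  ],
)

```text
time_s: 12.38
position: [0.5159, 0.1662, 0.024]
eef_rot: [179.8, 0.3, 83.1]
contact_force: [0.2, -0.2, -2.3]
width: 0.727
finger_force: 66.7
```

```bash
python3 - <<'E'
from h import *
s=manip.state();print(s['contact_force'],s['position'],s['eef_rot'])
R=Ro.from_euler("xyz",[180,0,83],degrees=True).as_matrix()
print(go(R,[.5146,.1752,.0125]))
E
```

```text
[ 0.17842323 -0.22717519 -2.28145659] [0.51590545 0.1662155  0.02396637] [179.84911848   0.32412207  83.07180064]
[ 8.8 -2.4 11.4  0.2  0.3  0.1]
```

Emit:
arm_command(
  plan=[
    [4, 0, 0, 0, 0, 0],
    [8, -1, 2, 0, 0.3, 0],
    [8, -1, 5, 0, 0.3, 0],
    [8, -1, 7, 0, 0.3, 0],
    [8, -1, 9, 0, 0.3, 0],
    [8, -1, 10, 0, 0.3, 0],
    [8, -1, 10, 0, 0.3, 0],
  ],
)

```text
time_s: 12.97
position: [0.5153, 0.1741, 0.0132]
eef_rot: [179.9, 0.1, 83.1]
contact_force: [-0.0, -0.7, -2.4]
width: 0.727
finger_force: 66.8
```

Emit:
arm_command(
  plan=[
    [0, 0, 0.5, 0, 0, 0],
    [0, 0, 1, 0, 0, 0],
    [0, 0, 1, 0, 0, 0],
  ],
)

```text
time_s: 13.22
position: [0.5155, 0.1742, 0.0124]
eef_rot: [179.9, 0.0, 83.1]
contact_force: [0.6, 0.4, -2.5]
width: 0.732
finger_force: 66.8
```

Emit:
arm_command(
  plan=[
    [0, 0, 0.5, 0, 0, 0],
    [0, 0, 1, 0, 0, 0],
    [0, 0, 1, 0, 0, 0],
  ],
)

```text
time_s: 13.47
position: [0.5155, 0.1743, 0.012]
eef_rot: [179.8, 0.0, 83.1]
contact_force: [-0.8, -0.8, 6.1]
width: 0.727
finger_force: 67.6
```

Emit:
arm_command(
  plan=[
    [0, 0, 0.5, 0, 0, 0],
    [0, 0, 1, 0, 0, 0],
    [0, 0, 1, 0, 0, 0],
  ],
)

```text
time_s: 13.72
position: [0.5155, 0.1743, 0.0119]
eef_rot: [179.8, 0.0, 83.1]
contact_force: [-2.6, -0.9, 20.0]
width: 0.732
finger_force: 69.1
```

The tile has touched down. I'll ease off 1 mm, open and withdraw.

Emit:
arm_command(
  plan=[
    [0, 0, -1, 0, 0, 0],
    [0, 0, -1, 0, 0, 0],
  ],
)

```text
time_s: 13.88
position: [0.5157, 0.1744, 0.012]
eef_rot: [179.8, 0.0, 83.1]
contact_force: [-0.7, -0.5, 10.3]
width: 0.729
finger_force: 68.1
```

Emit:
arm_command(
  plan=[
    [0, 0, 0, 0, 0, 0],
    [0, 0, 0, 0, 0, 0],
    [0, 0, 0, 0, 0, 0],
    [0, 0, 0, 0, 0, 0],
    [0, 0, 0, 0, 0, 0],
  ],
  fingers=1,
)

```text
time_s: 14.3
position: [0.5154, 0.1743, 0.0113]
eef_rot: [179.9, 0.0, 83.1]
contact_force: [0.6, -0.5, 0.3]
width: 0.999
finger_force: 0.0
```

Emit:
arm_command(
  plan=[
    [0, 0, -8, 0, 0, 0],
    [0, 0, -25, 0, 0, 0],
    [0, 0, -55, 0, 0, 0],
    [0, 0, -90, 0, 0, 0],
    [0, 0, -125, 0, 0, 0],
    [0, 0, -155, 0, 0, 0],
    [0, 0, -170, 0, 0, 0],
    [0, 0, -170, 0, 0, 0],
  ],
)

```text
time_s: 14.97
position: [0.5166, 0.175, 0.1856]
eef_rot: [179.6, -0.1, 83.1]
contact_force: [0.9, 0.0, -0.7]
width: 1.005
finger_force: 0.0
```

```bash
python3 - <<'E'
from h import *
s=manip.state();print(s['position'],s['contact_force'])
w=cv2.resize(optics.capture("wrist"),(480,360));t=cv2.resize(optics.capture("top")[150:290,140:340],None,fx=1.6,fy=1.6,interpolation=cv2.INTER_CUBIC)
H=np.zeros((360,800,3),np.uint8);H[:,:480]=w;H[:t.shape[0],480:480+t.shape[1]]=t
cv2.imwrite("pics/e.png",H)
E
```

```text
[0.51658513 0.17501247 0.18561263] [ 0.86994864  0.04139647 -0.6944974 ]
```

View pics/e.png

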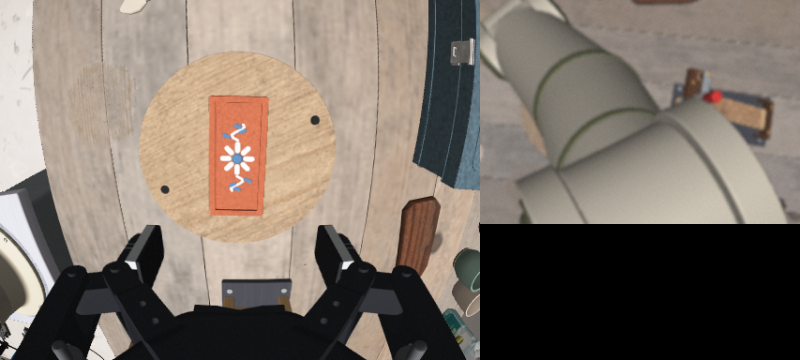

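The tile lies flat with its face up: the flower at (237,158) is about 4 mm from the bat's centre at (240,155). The gripper is clear of everything.

```bash
python3 -c "
from cell import manip
print(manip.sign_off())"
```

```text
the job is handed in; nothing more can be done
None
```

The job is handed in: the hold-down finger is parked a quarter turn to the far side of the rest, and the tile lies flat, decorated face up, about 4 mm from the middle of the bat, after about 15 s of the 64 s allowed.

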